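Clip a beaded sample card onto the order clipboard

TASK

Fasten the loose sample card (the small flat card with the raised rectangular bead motif) in the clipboard's clip: press the clip's lever down with one fingertip and, while holding it down, push the card in beneath the jaw with the other fingertip until its front edge is against the stop, square and well within the jaw's width. Then let the lever up so that the jaw closes on the card, and draw clear. Only slide the card along the board, never pick it up, and leave everything else where it lies.

Things in the scene. Friction and masses are not known exactly. Their poses are not given: they have to be found in the camera images.
- clipboard: brown hardboard clipboard, 240 x 180 x 5 mm, flat on the table; it does not slide. Origin: centre of its underside, on the table. x runs along its length to the clip end, y across, z up; the upper face is at z = 5 mm. On its +x third sits a steel lever clip: jaw sloping down towards -x from the hinge, lever plate rising towards +x
- hinge (a point): middle of the clip's hinge pin, at x = 80, y = 0, z = 14 mm of the clipboard. The pin runs along the clipboard's y. Hinge lugs stand at both ends of it, 62 mm either side, 12 mm high over the board
- lever (a point): middle of the upper face of the clip's lever plate, 20 mm out from the pin; moves with it. The plate is plain steel, 100 mm wide (along the pin), reaches 36 mm out from the pin and is 3 mm thick. Shut, it slants up 0.5 rad, its end 33 mm above the table; fully pressed it lies level, upper face 15.5 mm above the table
- clip (a joint): clip angle, rad: 0 = shut, lip on the bare board; 0.5 = lever pressed down to its end stop, lip 10 mm above the board; about 0.25 when closed on the card. The card does not pass beneath below about 0.27; press well past 0.3. A spring shuts it: 0.04 N m at 0, 0.10 N m at 0.5, so 4 to 10 N on the lever depending on where it is pressed. Pushing the card at the shut jaw does not open it
- stop (a point): middle of the foot of the clip's stop, where the card's front edge must come: a straight upturned steel edge across the board, 112 mm wide, 6 mm high, under the jaw near the hinge, at x = 73, y = 0, z = 5 mm of the clipboard. The jaw is 120 mm wide; the front of its lip is 13.5 mm before the stop when shut (x = 59.5 mm)
- card: sample card: stiff flat card 40 mm along its x, 80 mm along y, 5 mm thick, 35 to 70 g, loose on the clipboard before the clip, its x roughly towards the clip. Origin: centre of its underside. On its rear half (x -20 to 0, y -30 to 30 mm) a raised rectangular beaded motif with upright sides to 16 mm and a stone to 19.5 mm above the underside; the front half is bare
- card_front (a point): middle of the lower front edge of the sample card (card x = +20 mm), the edge that goes up to the stop
- diamond: bystander: diamond-shaped beaded motif, 42 mm corner to corner, 6 mm thick (12 mm at its stone), lying loose on the lower half of the clipboard. Origin: centre of its underside
- jar: bystander: bead jar, 42 mm across, 55 mm tall, standing on the table left of the clipboard. Origin: centre of its underside
- spool: bystander: thread spool, 34 mm across, 50 mm tall, standing on the table right of the clipboard. Origin: centre of its underside
- phone: bystander: black telephone, 147 x 72 x 8 mm, flat on the table. Origin: centre of its underside
- star: bystander: six-pointed beaded star, 52 mm across, 6 mm thick (13 mm at its stone), on the table. Origin: centre of its underside
- rosette: bystander: round beaded motif, 52 mm across, 6 mm thick (15 mm at its stone), on the table. Origin: centre of its underside
- tweezers: bystander: steel tweezers, 125 mm long, 9 mm high, flat on the table. Origin: centre of its underside

How it is judged (in metres and radians):
On the way, in this order (a step that is already met when the one before it is completed fails the run):
1. a finger holds the lever down, the card not yet beneath the jaw (value of joint clip above 0.3 rad and contact force between the fingers and clipboard above 1 N and x of card_front in the frame of clipboard below 0.0615 m), for 0.1 s.
2. with the lever still held down, a finger has pushed the card beneath the jaw (value of joint clip above 0.3 rad and contact force between the fingers and clipboard above 1 N and contact force between the fingers and card above 0.05 N and x of card_front in the frame of clipboard above 0.066 m).
At the end, for the whole second after the job is handed in: The card lies flat on the board at rest, its front edge within 4 mm of the stop, square to the board within 0.1 rad, its middle within 17 mm of the clip's middle, and the released jaw presses on it (clip angle 0.18 to 0.31 rad) (x of card_front in the frame of clipboard above 0.069 m and y of card in the frame of clipboard between -0.017 and 0.017 m and angle between the x axis of card and the x axis of clipboard, either way round below 0.1 rad and z of card in the frame of clipboard below 0.008 m and angle between card's own z axis and vertical below 0.08 rad and value of joint clip between 0.18 and 0.31 rad and contact force between clipboard and card above 1.5 N and linear speed of card below 0.01 m/s); the robot touches nothing.
It fails at once if the card is lifted off the board or tipped up (z of card in the frame of clipboard above 0.017 m or angle between card's own z axis and vertical above 0.3 rad).
It fails at once if something else is disturbed (moved more than 15 mm) (distance of any of diamond, jar, spool, phone, star, rosette, tweezers from where it was at the start of the episode above 0.015 m).
It also fails if it takes over 48 s, if anything falls off the work surface, if the arm or the gripper's body presses on something with over 40 N, if the wrist force passes 120 N, or if a joint passes its speed limit or range.

ROBOT

A 6-joint arm with a two-finger parallel gripper is mounted at the origin on the work surface. World frame = base frame: x ahead of the robot, y to its left, z up, the work surface at z = 0. Lengths are in m, angles in degrees, forces in N, time in s.
With the tool pointing down it reaches from about 0.375 to 0.9 m from the base axis. Payload 3.1 kg.
Tool frame: the origin (TCP) lies between the finger pads; the fingertips stand 11 mm ahead of it and the grasp point (between the pads) lies 8 mm behind it; x points along the fingers, y is the direction in which the jaws open and shut, and the axes are right-handed (so a half turn about x gives the same grasp; the last joint's range is limited). The gripper opens to 87 mm and grips with 3 to 60 N. Pads are 19 mm wide; open, the fingers measure 117 mm over their backs; the gripper's body (75 mm by 190 mm) begins 51 mm behind the grasp point.
Start: joints at [-86.774, 30.224, 82.088, -0, 67.689, -10.227], TCP at [0.145, -0.608, 0.234] pointing down, gripper open.
Joint ranges: [-176.69, 176.69], [-43.24, 126.21], [12.49, 139.97], [-82, 262], [0, 151.66], [-163.58, 163.58]. Speed limits (degrees/s): [159.86, 159.86, 180, 180, 180, 180].

INTERFACE

Orientations are given as a 3x3 rotation matrix whose columns are the frame's x, y, z axes.
In Python, from rig import bot gives the robot as it stands.
- The arm moves only by the shell command python3 -m inch 'ROWS' [OPENING]. ROWS is a JSON object of lists of equal length, an entry for each row: "dp": the shift along the tool's x, y, z in mm, a list of three; "yaw": the turn about the tool's x in degrees. In form: {"dp": [[tx, ty, tz], ...], "yaw": [yaw, ...]}. A call has 1 to 20 rows; each row shifts and turns the commanded pose from where the row before left it, along the tool's axes as they then stand; what a row does not reach is not made up. A row lasts 1/12 s, in which the tool goes at most 41.7 mm and 7.16 degrees, less where a joint would pass 70% of its speed; a pose out of reach is approached as far as the arm can. A call is refused whole if a number of a shift passes 41.7 or a number of a turn 7.16, either way. A call with a gripper value outside its range is refused whole. OPENING is the finger opening in mm, from 0 to 87, set as the call begins (- or left out, the last holds). The fingers move at their own pace and stop on an object; the grip force is fixed at half the most. Time passes only in rows, so rows that do not move let the fingers close. It gives the time, the measured TCP pose, the force and the opening at its end, in the units of the state.
- bot.read_state(): the state, without advancing time (a new reading comes with each control period).
- bot.capture(name): name is "side" or "top"; returns a dict with "color" (420x560x3 uint8, red, green, blue), "intrinsics" (3x3 intrinsics, pixels), "pose" (4x4, takes a point from camera to world coordinates). Camera axes: x right, y down, z forward; pixel columns grow to the right and rows downward; lengths in m; the calibration is good to about 2 mm. A picture is of the moment at which its call begins. There is no depth.
- bot.hand_in(): hands the job in, once; it reports no verdict.
The state is a dict: "time_s": time; "joint_positions": joint angles; "qvel": joint speeds; "tau": joint torques, N m; "position": TCP position; "tcp_rot": TCP orientation; "force": force on the tool from outside, world axes, zero at the start; "moment": the same for the moment, N m; "opening": opening from 0.0 (shut) to 1.0 (fully open).
Only numpy, scipy, OpenCV 4.12 (cv2) and the standard library are available. Lean on these libraries where they do the work, as an engineer would, in place of code of your own. Each camera call takes 0.05 s, during which the arm holds its last target.

## Working session

There is one attempt and no reset: what is moved stays moved. The work goes in short steps, Python scripts to look and compute and a shell command to move; the robot and the scene stay as the last step left them, time stands still between calls to the robot, and variables do not carry over. Pictures are saved under pics/ and viewed, and the job is handed in when it is done.

```bash
ls; mkdir -p pics
python3 - <<'E'
from rig import bot
import cv2
s=bot.read_state();print({k:s[k] for k in s})
for n in("top","side"):
    c=bot.capture(n);cv2.imwrite(f"pics/{n}0.png",c["color"][:,:,::-1]);print(c["intrinsics"],c["pose"])
E
```

```text
pics
{'time_s': 0.0, 'joint_positions': array([-8.67758514e+01,  3.02805694e+01,  8.21560042e+01, -1.65525269e-03,
        6.76878499e+01, -1.02274864e+01]), 'qvel': array([ 0.05987397,  0.02849115,  0.04141605,  0.0678077 ,  0.0001933 ,
       -0.09761906]), 'tau': array([ 9.44653148e-04, -4.40040135e+01, -1.76589936e+01,  6.32041739e-02,
        5.81121398e-02, -1.68198890e-04]), 'position': array([ 0.14536905, -0.60713759,  0.23255653]), 'tcp_rot': array([[-1.48819996e-04,  2.32635012e-01, -9.72564100e-01],
       [ 2.16665710e-03, -9.72561753e-01, -2.32634782e-01],
       [-9.99997642e-01, -2.14183362e-03, -3.59303665e-04]]), 'force': array([-0.08780317,  0.46663529,  0.3907455 ]), 'moment': array([-0.09370278, -0.00551029, -0.04591568]), 'opening': 0.9982834381999071}
[[405.36414013   0.         285.42263322]
 [  0.         405.36414013 204.97893587]
 [  0.           0.           1.        ]] [[ 0.02591198 -0.99807673  0.0563152   0.46394685]
 [-0.99961084 -0.02645167 -0.00885906  0.01025695]
 [ 0.01033166 -0.05606373 -0.99837374  1.03036585]
 [ 0.          0.          0.          1.        ]]
[[472.3051867    0.         277.83740322]
 [  0.         472.3051867  203.38432931]
 [  0.           0.           1.        ]] [[-0.90819319 -0.32716077  0.26105738  0.22622911]
 [-0.41831336  0.68846172 -0.59248156  0.67178543]
 [ 0.01410871 -0.64729151 -0.76211197  0.90859233]
 [ 0.          0.          0.          1.        ]]
```

View pics/top0.png

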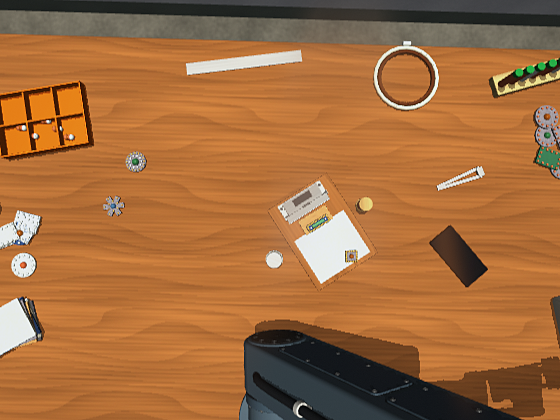

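View pics/side0.png

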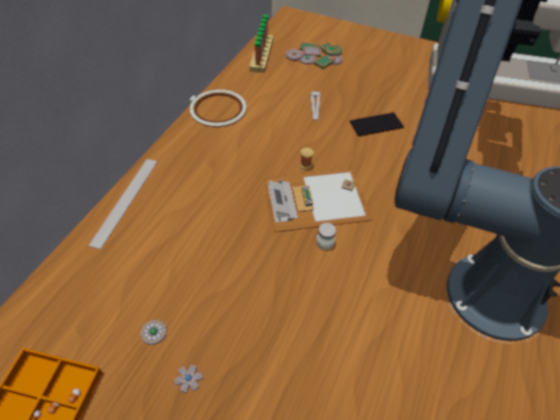

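The clipboard sits at about (322,232) in the top view, with the clip at the upper left (~303,200) and the card at ~(316,221). In the side view, the clip is at (283,200) and the card at (303,197). I'll zoom in next.

Run:
```python
import cv2
a=cv2.imread("pics/top0.png")[165:300,255:385];cv2.imwrite("pics/topz.png",cv2.resize(a,None,fx=4.4,fy=4.4,interpolation=cv2.INTER_CUBIC))
a=cv2.imread("pics/side0.png")[140:255,255:380];cv2.imwrite("pics/sidez.png",cv2.resize(a,None,fx=5,fy=5,interpolation=cv2.INTER_CUBIC))
```

```text
(no output)
```

View pics/topz.png

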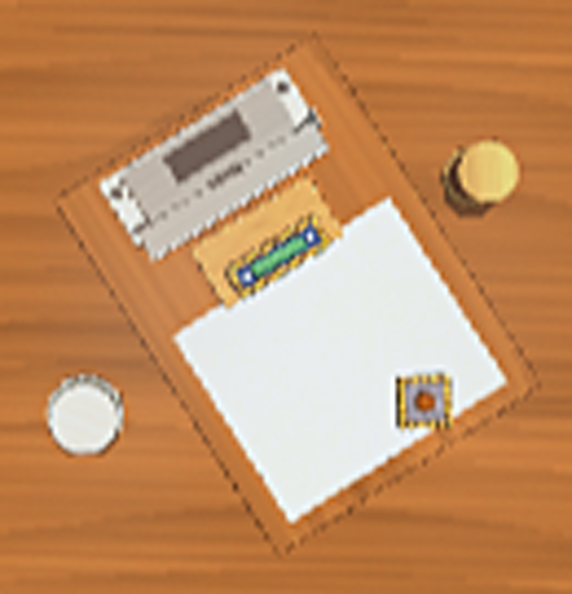

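View pics/sidez.png

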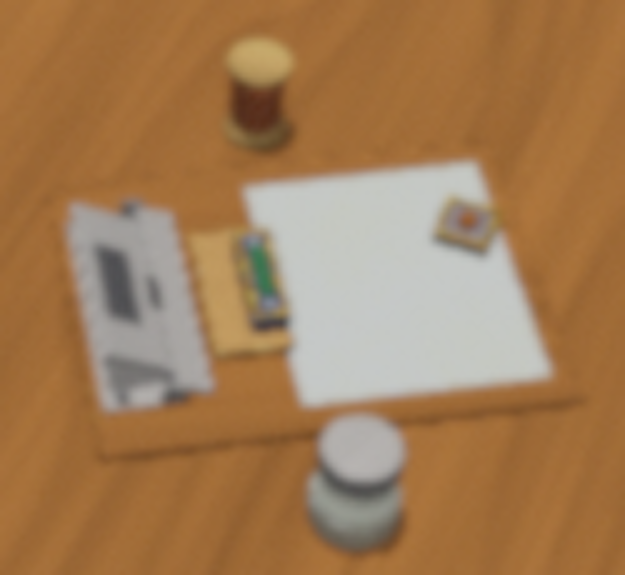

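```bash
cat > h.py <<'E'
import numpy as np
from rig import bot
import cv2
def ray(c,u,v,z):
    K,T=c["intrinsics"],np.array(c["pose"]); d=T[:3,:3]@np.array([(u-K[0,2])/K[0,0],(v-K[1,2])/K[1,1],1.]); o=T[:3,3]
    return o+d*(z-o[2])/d[2]
E
python3 - <<'E'
from h import *
import itertools
c=bot.capture("top");d=bot.capture("side")
def T(p,z): return ray(c,(p[0]+.5)/4.4-.5+255,(p[1]+.5)/4.4-.5+165,z)
def S(p,z): return ray(d,(p[0]+.5)/5-.5+255,(p[1]+.5)/5-.5+140,z)
B=np.array([T(p,.005) for p in[(58,202),(312,37),(538,382),(283,555)]])
print(B); print([np.linalg.norm(B[i]-B[(i+1)%4]) for i in range(4)])
ce=B.mean(0); x=(B[0]+B[1]-B[2]-B[3]);x/=np.linalg.norm(x);y=B[0]+B[3]-B[1]-B[2];y/=np.linalg.norm(y)
print(ce,np.degrees(np.arctan2(x[1],x[0])),np.degrees(np.arctan2(-y[0],y[1])))
a=np.arctan2(x[1],x[0]);R=np.array([[np.cos(a),-np.sin(a)],[np.sin(a),np.cos(a)]])
L=lambda P:np.round(((P-ce)[:2]@R)*1000,1)
for n,f,p,z in [("lf",T,(193,250),.01),("rf",T,(315,180),.01),("rr",T,(342,237),.01),("lr",T,(230,305),.01),
 ("paper",T,(388,197),.005),("paper",T,(175,340),.005),("levL",T,(101,184),.033),("levR",T,(285,70),.033),("lipL",T,(152,260),.008),("lipR",T,(328,148),.008),
 ("diamond",T,(424,402),.012),("jar",T,(86,415),.055),("spool",T,(488,172),.05),("mot l",T,(238,295),.021),("stone",T,(279,256),.0245),
 ("S rf",S,(190,235),.01),("S lf",S,(220,355),.01),("S lr",S,(293,348),.01),("S lipL",S,(213,390),.008),("S board l",S,(105,457),.005),("S board bl",S,(582,402),.005),("Sstone",S,(262,272),.0245)]:
    print(n,L(f(p,z)),np.round(f(p,z),4))
print(a)
E
```

```text
[[ 0.50655665  0.04538713  0.005     ]
 [ 0.60600045 -0.0988533   0.005     ]
 [ 0.41054095 -0.23260262  0.005     ]
 [ 0.30880241 -0.08836866  0.005     ]]
[np.float64(0.17519808749764745), np.float64(0.23684023721723582), np.float64(0.17650543581007358), np.float64(0.2387411767181849)]
[ 0.45797511 -0.09360936  0.005     ] 34.22763457296391 34.891959850103795
lf [53.2 37.4] [ 0.4809 -0.0327  0.01  ]
rf [ 49.1 -43.2] [ 0.5229 -0.1017  0.01  ]
rr [ 13.3 -38.4] [ 0.4906 -0.1179  0.01  ]
lr [15.4 36.7] [ 0.4501 -0.0546  0.01  ]
paper [ 18.  -73.9] [ 0.5144 -0.1446  0.005 ]
paper [15.5 73.9] [ 0.4292 -0.0239  0.005 ]
levL [112.3  61.8] [0.5161 0.0207 0.033 ]
levR [110.5 -60. ] [ 0.583  -0.0811  0.033 ]
lipL [61.1 60.2] [ 0.4746 -0.0095  0.008 ]
lipR [ 60.5 -59.8] [ 0.5416 -0.1091  0.008 ]
diamond [-90.4 -26.2] [ 0.3979 -0.1661  0.012 ]
jar [  9.8 137. ] [0.3891 0.0252 0.055 ]
spool [   1.7 -121.1] [ 0.5275 -0.1928  0.05  ]
mot l [18.2 30.3] [ 0.456  -0.0583  0.021 ]
stone [24.3 -0.9] [ 0.4786 -0.0807  0.0245]
S rf [ 53.5 -37.7] [ 0.5234 -0.0946  0.01  ]
S lf [53.7 43.3] [ 0.478  -0.0276  0.01  ]
S lr [17.1 44.5] [ 0.4471 -0.0472  0.01  ]
S lipL [61.  62.9] [ 0.473  -0.0073  0.008 ]
S board l [119.3  92.9] [0.5043 0.0503 0.005 ]
S board bl [-116.7   95.8] [ 0.3076 -0.0801  0.005 ]
Sstone [25.5  5.4] [ 0.4761 -0.0748  0.0245]
0.5973849184676635
```

```bash
python3 -m inch '{"dp":[[0,-28,-29.5],[0,-28,-29.5],[0,-28,-29.5],[0,-28,-29.5],[0,-28,-29.5],[0,-28,-29.5],[0,-28,-29.5],[0,-28,-29.5],[0,-28,-29.5],[0,-28,-29.5],[0,-28,-29.5],[0,-28,-29.5],[0,-28,-29.5],[0,-28,-29.5],[0,-28,-29.5],[0,-28,-29.5]],"yaw":[0,0,0,0,0,0,0,0,0,0,0,0,0,0,0,0]}' 87; python3 -m inch '{"dp":[[0,0,0],[0,0,0],[0,0,0],[0,0,0],[0,0,0],[0,0,0],[0,0,0],[0,0,0],[0,0,0],[0,0,0],[0,0,0],[0,0,0],[0,0,0],[0,0,0],[0,0,0],[0,0,0],[0,0,0],[0,0,0]],"yaw":[-6.95,-6.95,-6.95,-6.95,-6.95,-6.95,-6.95,-6.95,-6.95,-6.95,-6.95,-6.95,-6.95,-6.95,-6.95,-6.95,0,0]}'
python3 - <<'E'
from h import *
s=bot.read_state();print(s["joint_positions"],s["position"],s["tcp_rot"])
for n in("top","side"):
    c=bot.capture(n);cv2.imwrite(f"pics/{n}1.png",c["color"][:,:,::-1])
E
```

```text
time_s: 1.53
position: [0.5009, -0.0603, 0.2336]
tcp_rot: [[0.0, 0.233, -0.973], [-0.0, -0.973, -0.233], [-1.0, 0.0, 0.0]]
force: [0.5, -0.6, 0.2]
opening: 0.997
time_s: 3.03
position: [0.5002, -0.0623, 0.2335]
tcp_rot: [[-0.0, 0.824, 0.566], [0.0, 0.566, -0.824], [-1.0, -0.0, -0.0]]
force: [-0.7, -0.0, -0.1]
opening: 0.999
[-1.98196272e+01  2.09547535e+01  9.91898916e+01  3.65359363e-03
  5.98673557e+01 -5.42942175e+01] [ 0.50017047 -0.06225963  0.23347462] [[-1.78347461e-04  8.24395414e-01  5.66014283e-01]
 [ 1.22900676e-04  5.66014306e-01 -8.24395409e-01]
 [-9.99999977e-01 -7.74652899e-05 -2.02265967e-04]]
```

```bash
python3 -m inch '{"dp":[[28,0,0],[28,0,0],[28,0,0],[28,0,0],[28,0,0],[28,0,0],[10,0,0],[0,0,0],[0,0,0]],"yaw":[0,0,0,0,0,0,0,0,0]}'
python3 - <<'E'
from h import *
for n,(r,q) in dict(top=((140,290),(240,400)),side=((110,260),(230,390))).items():
    c=bot.capture(n);a=c["color"][r[0]:r[1],q[0]:q[1],::-1];cv2.imwrite(f"pics/{n}2.png",cv2.resize(a,None,fx=4,fy=4,interpolation=cv2.INTER_CUBIC))
E
```

```text
time_s: 3.88
position: [0.5004, -0.0624, 0.0556]
tcp_rot: [[-0.0, 0.823, 0.568], [0.0, 0.568, -0.823], [-1.0, -0.0, -0.0]]
force: [0.1, 0.2, 0.0]
opening: 0.997
```

View pics/side2.png

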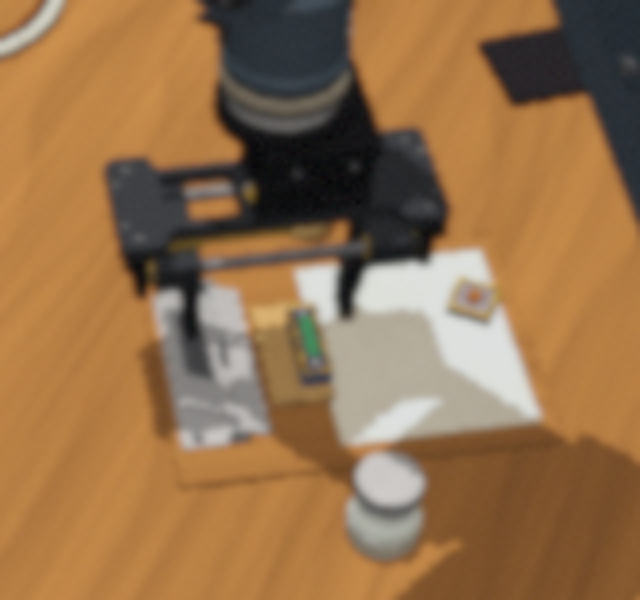

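View pics/top2.png

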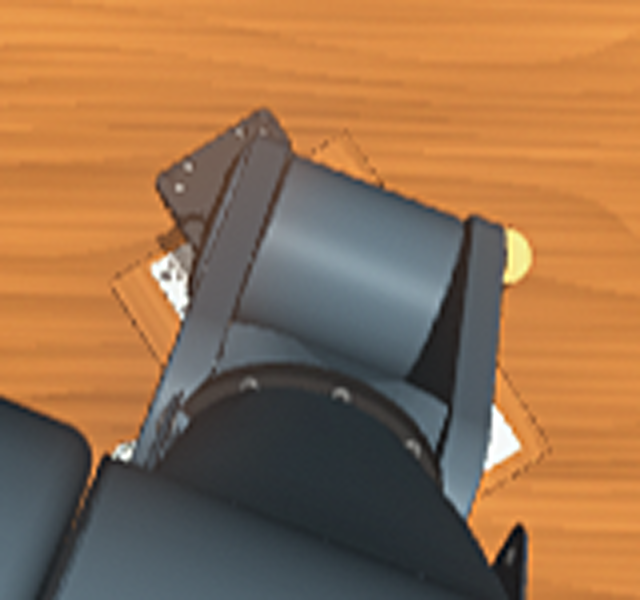

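Run:
```python
from h import *
d=bot.capture("side")
s=bot.read_state();p=s["position"];R=np.array(s["tcp_rot"]);print(p)
S=lambda q,z: ray(d,(q[0]+.5)/4-.5+230,(q[1]+.5)/4-.5+110,z)
for n,q,z in [("tipL",(192,337),p[2]-.011),("tipP",(345,317),p[2]-.011),("motif rear left bottom",(328,383),.01),("stone",(311,340),.0245),("rf",(252,308),.01),("lf",(272,405),.01),("lr",(330,400),.01),("leverL",(183,447),.033),("lipL",(270,433),.007)]:
    w=S(q,z); print(n,np.round(w,4),np.round((R.T@(w-p))*1000,1))
```

```text
[ 0.50147449 -0.06269085  0.05708905]
tipL [ 0.5349 -0.0261  0.0461] [ 11.1  48.2 -11.1]
tipP [ 0.4566 -0.0816  0.0461] [ 10.9 -47.7 -10. ]
motif rear left bottom [ 0.4553 -0.057   0.01  ] [ 46.9 -34.9 -31. ]
stone [ 0.4744 -0.0733  0.0245] [ 32.5 -28.3  -6.8]
rf [ 0.5233 -0.0946  0.01  ] [47.2 -0.2 38.5]
lf [ 0.4798 -0.0257  0.01  ] [ 47.    3.1 -42.8]
lr [ 0.449  -0.0448  0.01  ] [ 46.9 -33.1 -44.7]
leverL [0.5081 0.0441 0.033 ] [ 24.   66.1 -84.1]
lipL [ 0.4731 -0.0072  0.007 ] [ 49.9   8.1 -62. ]
```

```bash
python3 -m inch '{"dp":[[5,0,-1],[5,0,-1],[4,0,0],[2,0,0],[2,0,0],[2,0,0],[2,0,0],[2,0,0],[2,0,0],[2,0,0],[0,0,0],[0,0,0],[0,0,0]],"yaw":[0,0,0,0,0,0,0,0,0,0,0,0,0]}'
python3 - <<'E'
from h import *
print(bot.read_state()["force"],bot.read_state()["position"])
for n,(r,q) in dict(side=((110,260),(230,390))).items():
    c=bot.capture(n);a=c["color"][r[0]:r[1],q[0]:q[1],::-1];cv2.imwrite(f"pics/{n}3.png",cv2.resize(a,None,fx=4,fy=4,interpolation=cv2.INTER_CUBIC))
E
```

```text
time_s: 5.12
position: [0.5, -0.0608, 0.0278]
tcp_rot: [[0.002, 0.823, 0.569], [-0.001, 0.569, -0.823], [-1.0, 0.001, 0.002]]
force: [3.3, 2.2, 4.4]
opening: 0.997
[3.31966829 2.21400573 4.43967525] [ 0.50003412 -0.06081711  0.02779861]
```

View pics/side3.png

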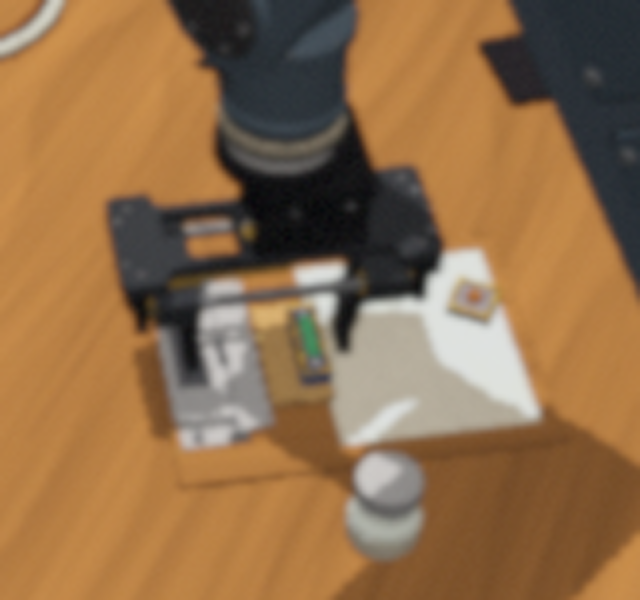

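```bash
python3 -m inch '{"dp":[[0,1,0],[0,1,0],[0,1,0],[0,1,0],[0,0,0],[0,0,0]],"yaw":[0,0,0,0,0,0]}' 79
python3 -m inch '{"dp":[[0,1,0],[0,1,0],[0,1,0],[0,1,0],[0,0,0],[0,0,0]],"yaw":[0,0,0,0,0,0]}' 71
python3 - <<'E'
from h import *
print(bot.read_state()["force"],bot.read_state()["position"])
for n,(r,q) in dict(side=((110,260),(230,390))).items():
    c=bot.capture(n);a=c["color"][r[0]:r[1],q[0]:q[1],::-1];cv2.imwrite(f"pics/{n}4.png",cv2.resize(a,None,fx=4,fy=4,interpolation=cv2.INTER_CUBIC))
E
```

```text
time_s: 5.67
position: [0.5026, -0.0589, 0.0276]
tcp_rot: [[0.0, 0.823, 0.569], [-0.001, 0.569, -0.823], [-1.0, -0.0, 0.001]]
force: [1.6, -1.8, 4.5]
opening: 0.911
time_s: 6.17
position: [0.5057, -0.0565, 0.0275]
tcp_rot: [[-0.0, 0.823, 0.569], [-0.0, 0.569, -0.823], [-1.0, -0.0, 0.0]]
force: [1.0, -4.0, 5.2]
opening: 0.821
[ 1.00380414 -4.04070364  5.16490993] [ 0.50567447 -0.05646433  0.02753622]
```

View pics/side4.png

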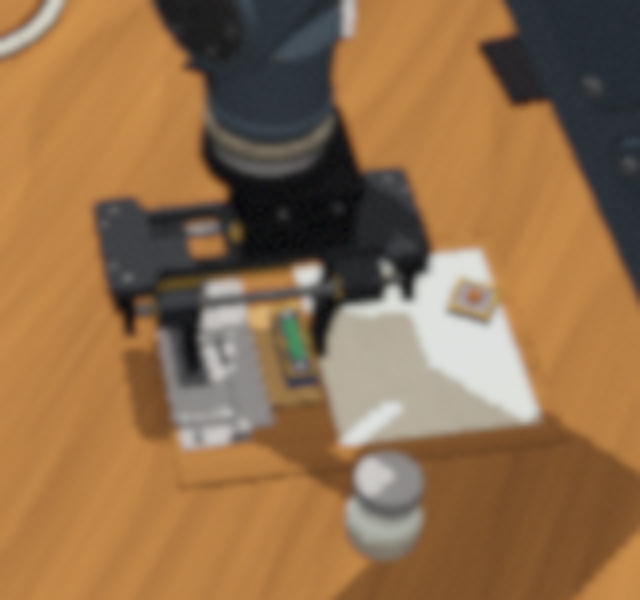

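```bash
python3 -m inch '{"dp":[[0,1,0],[0,1,0],[0,1,0],[0,0,0],[0,0,0],[0,0,0]],"yaw":[0,0,0,0,0,0]}' 65
python3 - <<'E'
from h import *
s=bot.read_state();R=s["tcp_rot"];print(R.T@s["force"],s["position"])
for n,(r,q) in dict(side=((110,260),(230,390))).items():
    c=bot.capture(n);a=c["color"][r[0]:r[1],q[0]:q[1],::-1];cv2.imwrite(f"pics/{n}5.png",cv2.resize(a,None,fx=4,fy=4,interpolation=cv2.INTER_CUBIC))
E
```

```text
time_s: 6.72
position: [0.5081, -0.0542, 0.0275]
tcp_rot: [[-0.0, 0.823, 0.569], [0.0, 0.569, -0.823], [-1.0, -0.0, -0.0]]
force: [1.1, -3.1, 5.1]
opening: 0.745
[-5.07301265 -0.81002608  3.14898836] [ 0.50807045 -0.05421298  0.02750644]
```

View pics/side5.png

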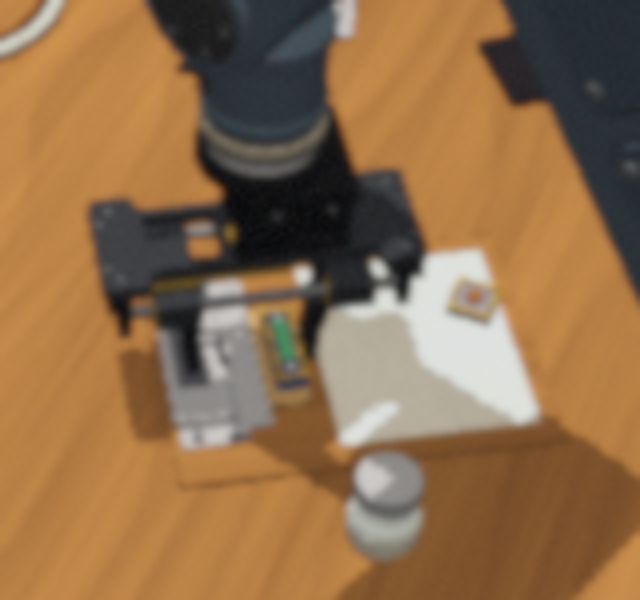

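```bash
python3 -m inch '{"dp":[[0,1,0],[0,1,0],[0,0,0],[0,0,0],[0,0,0]],"yaw":[0,0,0,0,0]}' 61
python3 -m inch '{"dp":[[0,1,0],[0,1,0],[0,0,0],[0,0,0],[0,0,0]],"yaw":[0,0,0,0,0]}' 58
python3 - <<'E'
from h import *
s=bot.read_state();R=s["tcp_rot"];print(R.T@s["force"],s["position"])
for n,(r,q) in dict(side=((110,260),(230,390))).items():
    c=bot.capture(n);a=c["color"][r[0]:r[1],q[0]:q[1],::-1];cv2.imwrite(f"pics/{n}6.png",cv2.resize(a,None,fx=4,fy=4,interpolation=cv2.INTER_CUBIC))
E
```

```text
time_s: 7.18
position: [0.5086, -0.0534, 0.0276]
tcp_rot: [[-0.003, 0.822, 0.57], [-0.0, 0.57, -0.822], [-1.0, -0.002, -0.001]]
force: [-0.7, -4.1, 6.9]
opening: 0.707
time_s: 7.6
position: [0.5075, -0.0538, 0.0276]
tcp_rot: [[-0.008, 0.82, 0.573], [-0.002, 0.573, -0.82], [-1.0, -0.008, -0.003]]
force: [-8.1, -13.7, 10.9]
opening: 0.671
[-10.82476095 -14.53859377   6.56904762] [ 0.50754202 -0.05378616  0.02763721]
```

View pics/side6.png

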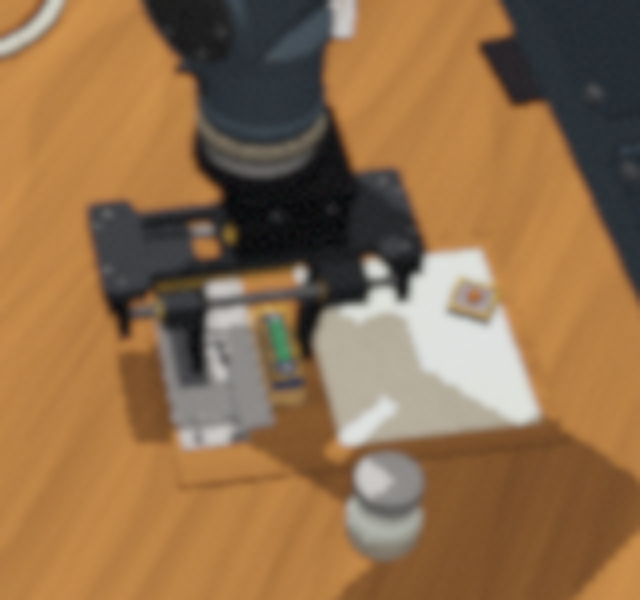

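The card has met a firm stop: 14.5 N against the push, with the pusher estimated at x≈32 mm against 33 expected. I'll back the pusher off while the lever stays held, then lift.

```bash
python3 -m inch '{"dp":[[0,-1,0],[0,-1,0],[0,-1,0],[0,0,0],[0,0,0],[0,0,0]],"yaw":[0,0,0,0,0,0]}' 66
python3 - <<'E'
from h import *
s=bot.read_state();R=s["tcp_rot"];print(R.T@s["force"],s["position"])
for n,(r,q) in dict(side=((110,260),(230,390))).items():
    c=bot.capture(n);a=c["color"][r[0]:r[1],q[0]:q[1],::-1];cv2.imwrite(f"pics/{n}7.png",cv2.resize(a,None,fx=4,fy=4,interpolation=cv2.INTER_CUBIC))
d=c
S=lambda q,z: ray(d,(q[0]+.5)/4-.5+230,(q[1]+.5)/4-.5+110,z)
E
```

```text
time_s: 8.15
position: [0.5073, -0.053, 0.0272]
tcp_rot: [[-0.004, 0.822, 0.569], [0.001, 0.569, -0.822], [-1.0, -0.002, -0.003]]
force: [-3.2, -0.3, 5.0]
opening: 0.756
[-4.95247307 -2.8433086  -1.57358558] [ 0.50728697 -0.0529818   0.02716749]
```

View pics/side7.png

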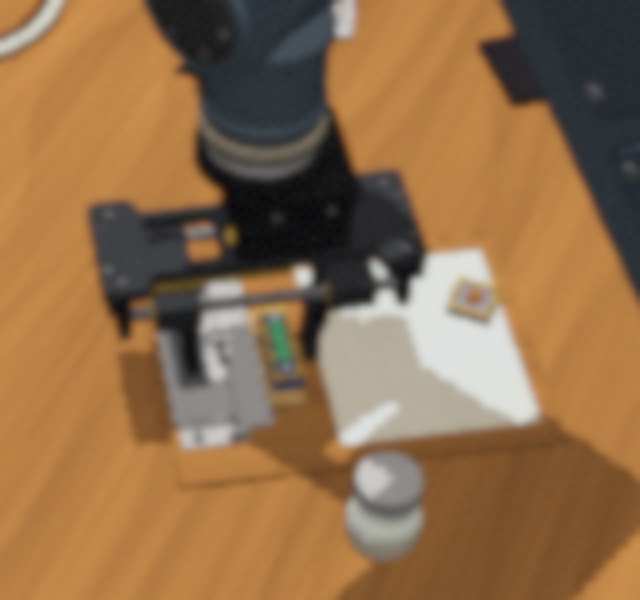

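```bash
python3 - <<'E'
from h import *
d=bot.capture("side")
S=lambda q,z: ray(d,(q[0]+.5)/4-.5+230,(q[1]+.5)/4-.5+110,z)
a=np.radians(34.5);x=np.array([np.cos(a),np.sin(a)]);y=np.array([-x[1],x[0]]);c=np.array([.4566,-.0916])
for n,q,z in [("lr0",(330,400),.01),("lr",(307,400),.01),("lr mot top",(302,388),.021),("motif rr top",(287,312),.021),("lipL now?",(272,425),.014),("boardL",(183,487),.005),("boardBL",(565,460),.005)]:
    w=S(q,z)[:2]-c;print(n,np.round([w@x*1e3,w@y*1e3],1))
E
python3 - <<'E'
import cv2
a=cv2.imread("pics/side7.png")[270:470,150:360];cv2.imwrite("pics/s7z.png",cv2.resize(a,None,fx=2.8,fy=2.8,interpolation=cv2.INTER_CUBIC))
E
```

```text
lr0 [20.2 42.9]
lr [34.3 40.6]
lr mot top [37.9 39.6]
motif rr top [ 34.3 -23.6]
lipL now? [60.4 59.8]
boardL [120.4  90.9]
boardBL [-111.8  107.7]
```

View pics/s7z.png

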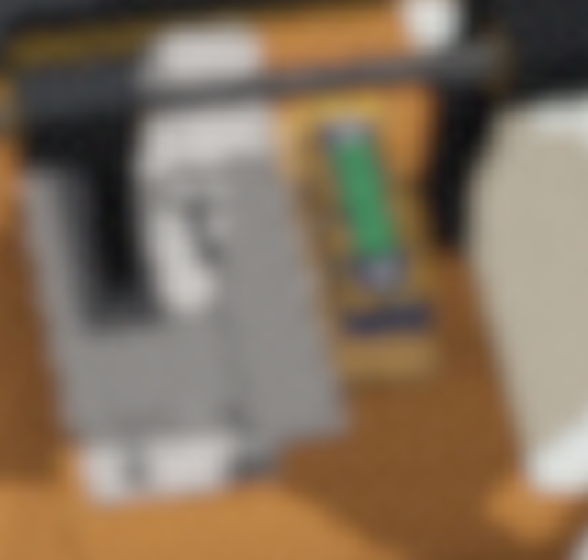

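```bash
python3 -m inch '{"dp":[[-2,0,0],[-2,0,0],[-2,0,0],[-2,0,0],[-2,0,0],[-2,0,0],[-3,0,0],[-4,0,0],[-6,0,0],[-10,0,0],[-20,0,0],[-25,0,0],[-25,0,0],[-25,0,0],[-25,0,0]],"yaw":[0,0,0,0,0,0,0,0,0,0,0,0,0,0,0]}' 
python3 -m inch '{"dp":[[-20,-28,28],[-20,-28,28],[0,-28,28],[0,-28,28],[0,-28,28],[0,-28,28],[0,-28,28],[0,-28,28],[0,-28,28],[0,-28,28],[0,0,0],[0,0,0]],"yaw":[0,0,0,0,0,0,0,0,0,0,0,0]}'
python3 - <<'E'
from h import *
for n,(r,q) in dict(top=((165,300),(255,385)),side=((140,255),(255,380))).items():
    c=bot.capture(n);a=c["color"];cv2.imwrite(f"pics/{n}8.png",cv2.resize(a[r[0]:r[1],q[0]:q[1],::-1],None,fx=4.4 if n=="top" else 5,fy=4.4 if n=="top" else 5,interpolation=cv2.INTER_CUBIC))
E
```

```text
time_s: 9.5
position: [0.5087, -0.0537, 0.1846]
tcp_rot: [[0.001, 0.823, 0.569], [-0.0, 0.569, -0.823], [-1.0, 0.0, 0.0]]
force: [1.0, 0.6, -0.3]
opening: 0.76
time_s: 10.5
position: [0.4378, -0.4408, 0.2206]
tcp_rot: [[0.001, 0.825, 0.566], [-0.001, 0.566, -0.825], [-1.0, 0.0, 0.001]]
force: [0.5, 0.3, 1.0]
opening: 0.757
```

View pics/top8.png

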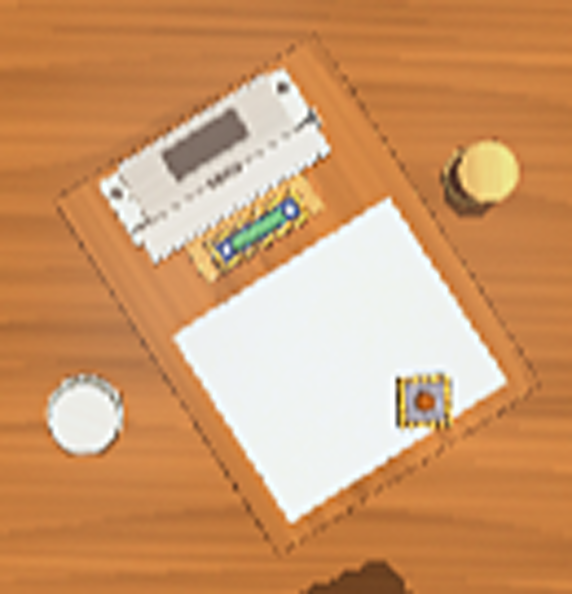

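View pics/side8.png

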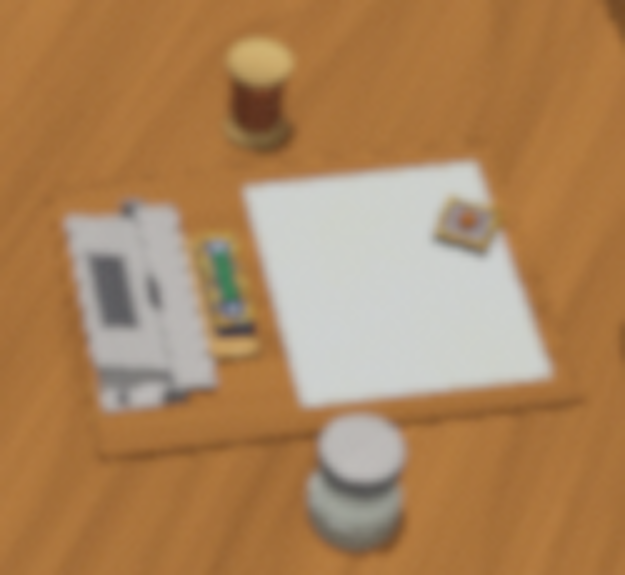

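Run:
```python
from h import *
c=bot.capture("top");d=bot.capture("side")
B=None
T=lambda p,z: ray(c,(p[0]+.5)/4.4-.5+255,(p[1]+.5)/4.4-.5+165,z)
S=lambda p,z: ray(d,(p[0]+.5)/5-.5+255,(p[1]+.5)/5-.5+140,z)
a=np.radians(34.5);x=np.array([np.cos(a),np.sin(a)]);y=np.array([-x[1],x[0]])
for f,ce,pts in((T,[.4580,-.0936],[("lr",(208,280),.01),("rr",(324,212),.01),("s1",(226,250),.0215),("s2",(291,209),.0215)]),(S,[.4553,-.0895],[("lr",(258,355),.01),("rr",(240,238),.01),("lip l",(216,388),.012),("lip r",(178,205),.012)])):
  for n,p,z in pts:
    w=f(p,z)[:2]-ce;print(n,np.round([w@x*1e3,w@y*1e3],1))
im=c["color"][165:300,255:385];big=cv2.resize(im[30:75,30:85,::-1],None,fx=12,fy=12,interpolation=cv2.INTER_NEAREST);cv2.imwrite("pics/t9.png",big)
h=cv2.cvtColor(im,cv2.COLOR_RGB2HSV);print(h[58,46],h[62,46],h[52,38],h[60,47])
```

```text
lr [34.4 39.4]
rr [ 30.7 -37.7]
s1 [43.3 22. ]
s2 [ 42.7 -21.6]
lr [35.3 41.1]
rr [ 28.2 -36.7]
lip l [60.2 59.9]
lip r [ 55.8 -62.7]
[ 18 127 237] [ 17 131 226] [ 23  13 232] [ 20 122 243]
```

View pics/t9.png

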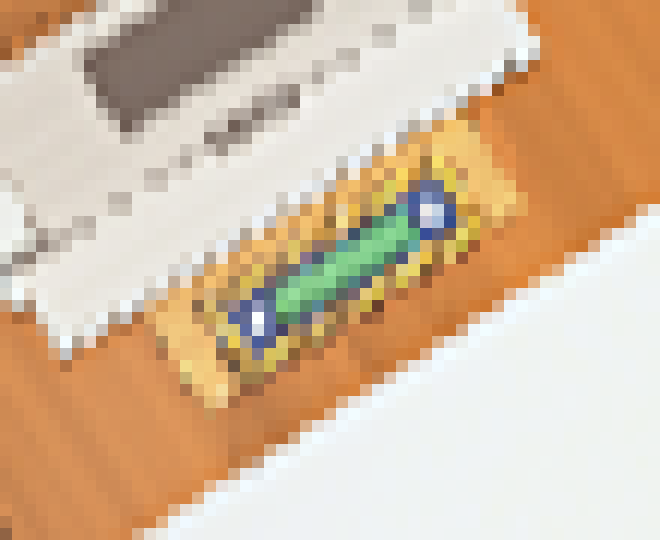

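Run:
```python
from rig import bot
print(bot.read_state()["time_s"]);print(bot.hand_in())
```

```text
10.7
the job is handed in; nothing more can be done
None
```

The card is in the clip with its front edge at the stop, and I handed the job in at 10.7 s; no verdict comes back.

**What I did:** One fingertip pressed the lever down until the tips were about 17 mm above the table. By the lever's geometry that puts the clip at about 0.45 rad; I could not read the angle directly. With the lever held, I closed the fingers while moving the arm forward. The other fingertip pushed the card's raised motif from behind until it met about 14.5 N of resistance. I then backed that fingertip off, raised the lever finger so the jaw could close, and moved the arm clear.

**Last checks:**

| Check | Measured | Required |
|---|---|---|
| Card front edge, top view | x ≈ 72.5 mm | above 69 mm, stop at 73 |
| Card front edge, side view | x ≈ 72 mm | above 69 mm |
| Card middle | about 1 to 2 mm off centre | within 17 mm |
| Card rear edge against the jaw lip, top view zoomed | parallel within about 1–2° | within about 5.7° |

- **Bystanders:** the jar, spool and diamond look unmoved in the pictures. I did not check the other four again, but the arm went nowhere near them.
- **Disagreements:** the two cameras differ by 4–5 mm across the board, so I measured each view against its own estimate of the board. Hand-picked rear corners gave a skew of about 3° from the top and 5° from the side. In the side view the jaw lip itself also showed about 2°, so I trusted the parallel-edge check more.
- **Not measured:** the final clip angle and the jaw's force on the card. I only saw the jaw closed over the card.

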